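Clamp a jar in the labelling stand with its thumbwheel

ROBOT

A 6-joint arm with a two-finger parallel gripper is mounted at the origin on the work surface. World frame = base frame: x ahead of the robot, y to its left, z up, the work surface at z = 0. Lengths are in m, angles in rad, forces in N, time in s.
With the tool pointing down it reaches from about 0.35 to 0.775 m from the base axis. Payload 7.3 kg.
Tool frame: the origin (TCP) lies between the finger pads; the fingertips stand 8 mm ahead of it and the grasp point (between the pads) lies 11 mm behind it (robot.nose_length is the distance from the TCP to the fingertips, in m); z points along the fingers, y is the line along which they close (so a half turn about z gives the same grasp; the last joint's range is limited). The gripper opens to 92 mm and grips with 3 to 60 N. Pads are 19 mm wide; open, the fingers measure 130 mm over their backs; the gripper's body (75 mm by 190 mm) begins 47 mm behind the grasp point.
Start: joints at [-1.368, 0.342, 1.524, -0, 1.275, -0.146], TCP at [0.179, -0.493, 0.213] pointing down, gripper open.
Joint ranges: [-2.53, 2.53], [-0.77, 2.02], [0.04, 2.7], [-1, 4.14], [0.28, 2.66], [-3.11, 3.11]. Speed limits (rad/s): [2.57, 2.57, 3.14, 3.14, 3.14, 3.14].

INTERFACE

Orientations are given as [roll, pitch, yaw] about the fixed x, y, z axes, in that order (R = Rz(yaw) Ry(pitch) Rx(roll)).
In Python, from cell import robot gives the robot as it stands. The module is installed in compiled form; this text tells all that it offers.
- The arm moves only by the shell command python3 -m jog 'ROWS' [FORCE]. ROWS is JSON, a list that holds one entry, the list of rows, each a list of 5 numbers: the gripper's target within -1 to 1 (fully open at 1, half-way at 0, shut at -1), then the shift along the tool's x, y, z in m, then the turn about the tool's z in rad. A call has 1 to 5 rows; each row is the pose to reach, as a shift and turn from the pose commanded when the call began, along the tool's axes at that moment; what a row does not reach only later rows make up. A row lasts 1/12 s, in which the tool goes at most 41.7 mm and 7.16 degrees, less where a joint would pass 70% of its speed; a pose out of reach is approached as far as the arm can. A call with a gripper value outside its range is refused whole. The fingers move at their own pace and stop on an object; FORCE is the grip in N (left out, the last holds). Time passes only in rows, so rows that repeat a pose let the fingers close. It gives the time, the measured TCP pose, the force, the opening and the grip force at its end, in the units of the state.
- robot.observe(): the state, without advancing time (a new reading comes with each control period).
- robot.read_camera(name): name is "scene" or "top" or "wrist"; returns the picture (400x640x3 uint8, red, green, blue); there is no depth.
- robot.camera_model(name): a dict with "camera_matrix" (3x3 intrinsics, pixels), "position" and "attitude" of the camera in the world; the wrist camera has in their place "mount" (4x4, takes a point from camera to tool coordinates, whose origin is the TCP and whose axes are the flange's). Camera axes: x right, y down, z forward; pixel columns grow to the right and rows downward; lengths in m; the calibration is good to about 2 mm. A picture is of the moment at which its call begins: read the wrist's pose just before it. camera_model takes no time and is no camera call.
- robot.hand_in(): hands the job in; it is judged then, once.
The state is a dict: "time": time; "qpos": joint angles; "qvel": joint speeds; "joint_efforts": joint torques, N m; "tool_pos": TCP position; "tool_rot": TCP orientation; "contact_force": force on the tool from outside, world axes, zero at the start; "torque": the same for the moment, N m; "opening": finger opening in m; "grip_force": force on a finger pad.
Only numpy, scipy, OpenCV 4.12 (cv2) and the standard library are available. Lean on these libraries where they do the work, as an engineer would, in place of code of your own. Each camera call takes 0.05 s, during which the arm holds its last target. There are 200 camera calls.

TASK

Stand the white-lidded amber jar upright on the labelling stand, in the gap between the orange jaw and the V-shaped rest. Then, with a fingertip on the exposed rim of the black thumbwheel, roll it until the jaw has closed firmly on the jar and presses it into the V; do not push the jaw itself. Leave the two bottles and the mortar where they stand.

Things in the scene. Friction and masses are not known exactly. Their poses are not given: they have to be found in the camera images.
- stand: Labelling stand, fixed to the table: aluminium base plate 90 mm (its x) by 262 mm (its y, from -151 to +111 mm), 12 mm thick. Origin on the table plane (underside), z up. Along its y: green wheel housing (x -30..30, y -147..-43, top at z = 74 mm), orange jaw, gap for the jar, dark V rest 80 mm wide (y about 64..107, z = 12 to 57 mm) whose 120 degree opening faces -y. A jar pressed fully into the V has its axis at stand x = 0, y = 45 mm. Its yaw lies within +-0.3 rad.
- jaw: Orange jaw, 50 mm wide (x), 16 mm thick (y), from z = 14 to 54 mm, with a flat black rubber face towards +y. It slides along the stand's y. Driven by the thumbwheel through gears, 9 mm per rad; stays where left. Its origin is the stand's origin shifted along the stand's y by the jaw's travel: 0 = fully back, 26 mm = its face just touches a seated jar; it starts between 2 and 13 mm.
- jaw_face (a point): Centre of the jaw's flat face: stand y = -8 mm plus the travel, z = 34 mm. The room for the jar is from here to the V rest.
- wheel (a joint): Turn of the thumbwheel in rad, 0 to 3.7. It grows as the top of the rim is dragged towards the V rest (stand +y), which closes the jaw by 9 mm per rad; it reaches about 2.9 when the jaw meets a jar seated in the V, and rolled on it stiffens and stops turning (between about 2.85 and 3.0): only then does the jaw press firmly. It stays where left; dragging the rim takes about 2 to 3 N, so a press of 5 to 15 N on the rim drives it by friction.
- wheel_top (a point): Topmost point of the thumbwheel's rim, midway across its width: at stand x = 0, y = -95 mm, z = 86 mm. The wheel is black with grey and yellow ribs, 80 mm in diameter, 20 mm wide, its axis along the stand's x, 46 mm above the table; only its top 12 mm stands out of the slot in the green housing (57 mm of slot length along y).
- nest (a point): Where the axis of a seated jar meets the base plate: stand x = 0, y = 45 mm, z = 12 mm (the plate's upper surface).
- jar: Amber glass jar with a white lid, round, 54 mm in diameter (body and lid alike), 82 mm tall; the lid is its top 22 mm. About 0.18 kg. Origin at the centre of its underside, z up. Starts upright on the table.
- blue_bottle: Bystander: amber bottle with a blue cap, 48 mm in diameter, 105 mm tall, origin at the centre of its underside.
- white_bottle: Bystander: white bottle with a white cap, 50 mm in diameter, 120 mm tall, origin at the centre of its underside.
- mortar: Bystander: blue ceramic mortar, 112 mm in diameter, 55 mm tall, its pestle leaning out to about 80 mm high; origin at the centre of its underside.
There are look-alikes about, which are no part of the job. Leave any purple look-alike of the jar alone.

How it is judged:
By the outcome, as a careful person would: the job done as asked, in the order asked, and still so for the second after the job is handed in, with the robot touching nothing.
It also fails if it takes over 72 s, if anything falls off the work surface, if the arm or the gripper's body presses on something with over 40 N, if the wrist force passes 120 N, or if a joint passes its speed limit or range.

## Working session

There is one attempt and no reset: what is moved stays moved. The work goes in short steps, Python scripts to look and compute and a shell command to move; the robot and the scene stay as the last step left them, time stands still between calls to the robot, and variables do not carry over. Pictures are saved under pics/ and viewed, at most 10 in all, crops included, and the job is handed in when it is done.

```bash
mkdir -p pics; python3 - <<'E'
from cell import robot
import cv2,numpy as np
a=robot.read_camera("scene");b=robot.read_camera("top")
cv2.imwrite("pics/s.png",a[...,::-1]);cv2.imwrite("pics/t.png",b[...,::-1])
for n in("scene","top","wrist"):print(n,robot.camera_model(n))
print(robot.observe())
E
```

```text
scene {'camera_matrix': array([[474.48409503,   0.        , 312.9080681 ],
       [  0.        , 474.48409503, 207.65247718],
       [  0.        ,   0.        ,   1.        ]]), 'position': array([1.27060353, 0.39302035, 0.85666058]), 'attitude': array([-2.38078209, -0.01641141,  1.97563781])}
top {'camera_matrix': array([[431.66340373,   0.        , 321.2994287 ],
       [  0.        , 431.66340373, 203.75619651],
       [  0.        ,   0.        ,   1.        ]]), 'position': array([0.39135378, 0.10138899, 0.95301552]), 'attitude': array([-2.95599045, -0.00423309, -1.55884676])}
wrist {'camera_matrix': array([[281.55678112,   0.        , 320.082867  ],
       [  0.        , 281.55678112, 197.38150823],
       [  0.        ,   0.        ,   1.        ]]), 'mount': array([[ 9.13185524e-04, -9.54118781e-01, -2.99426984e-01,
         8.17633818e-02],
       [ 9.99999532e-01,  9.67200826e-04, -3.21927460e-05,
        -5.72076140e-04],
       [ 3.20321730e-04, -2.99426814e-01,  9.54119217e-01,
        -1.71768162e-01],
       [ 0.00000000e+00,  0.00000000e+00,  0.00000000e+00,
         1.00000000e+00]])}
{'time': 0.1, 'qpos': array([-1.36796547e+00,  3.42639488e-01,  1.52490641e+00,  2.56587577e-05,
        1.27537044e+00, -1.45969883e-01]), 'qvel': array([ 0.00188394, -0.00153911, -0.00247603,  0.00055543,  0.00119295,
       -0.00082548]), 'joint_efforts': array([ 1.51098975e-03, -4.32004559e+01, -2.44694638e+01,  7.19193695e-02,
        5.25570440e-02, -5.85869043e-05]), 'tool_pos': array([ 0.17939925, -0.49301039,  0.21262676]), 'tool_rot': array([-3.14028661e+00, -2.16809273e-04,  3.48793110e-01]), 'contact_force': array([ 0.65554711,  0.6480995 , -0.21642053]), 'torque': array([ 0.04866693,  0.00031109, -0.00735217]), 'grip_force': 0.0, 'opening': 0.09170159295713692}
```

View pics/s.png

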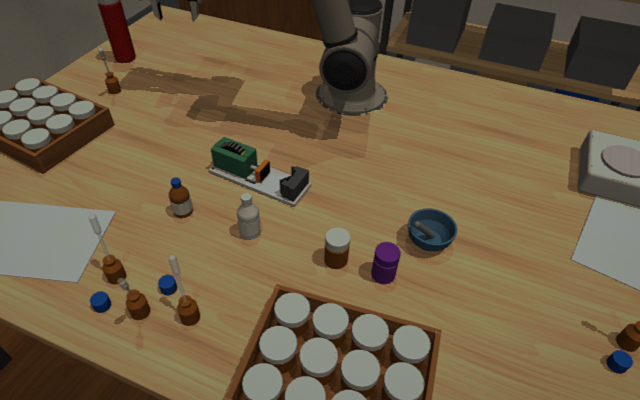

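View pics/t.png

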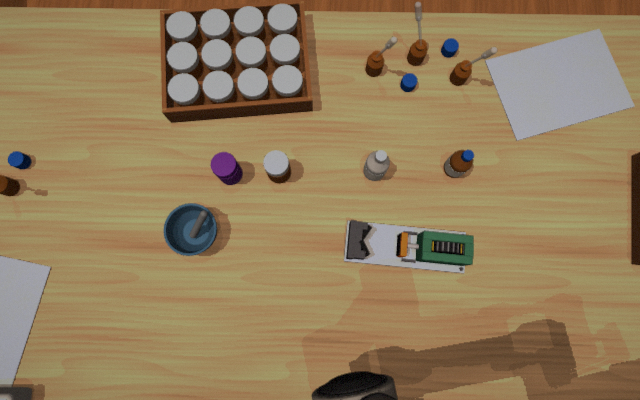

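The scene view shows the jar at (338,248), just left of its purple look-alike, and the stand at (260,172). In the top view the jar lid is at (277,161), and the stand spans (345-473, 220-272) with the V on the left (+y). I'll measure these from enlarged crops.

```bash
cat > h.py <<'E'
from cell import robot
import cv2,numpy as np
from scipy.spatial.transform import Rotation as R
def cam(n,tp=None,tr=None):
    m=robot.camera_model(n);K=m["camera_matrix"]
    if n!="wrist": return K,R.from_euler("xyz",m["attitude"]).as_matrix(),np.array(m["position"])
    A=R.from_euler("xyz",tr).as_matrix();M=m["mount"]
    return K,A@M[:3,:3],A@M[:3,3]+tp
def cast(c,px,z):
    K,A,p=c;px=np.atleast_2d(px).astype(float)
    d=(A@np.linalg.inv(K)@np.c_[px,np.ones(len(px))].T).T
    return p+d*((z-p[2])/d[:,2])[:,None]
def proj(c,P):
    K,A,p=c;q=(K@A.T@(np.atleast_2d(P)-p).T).T
    return q[:,:2]/q[:,2:]
E
python3 - <<'E'
from h import *
t=cv2.imread("pics/t.png");s=cv2.imread("pics/s.png");c=cam("top");cs=cam("scene")
# jar lid
for im,cc,(x0,y0,x1,y1) in((t,c,(258,145,297,190)),(s,cs,(322,222,354,270))):
    h=cv2.cvtColor(im[y0:y1,x0:x1],cv2.COLOR_BGR2HSV)
    m=((h[...,1]<45)&(h[...,2]>130)).astype(np.uint8)
    k=max(cv2.findContours(m,0,2)[0],key=cv2.contourArea)
    print("lid",cv2.boundingRect(k),cv2.minEnclosingCircle(k),cv2.fitEllipse(k))
    print(cast(cc,np.array(cv2.minEnclosingCircle(k)[0])+(x0,y0),.082))
x0,y0=335,210
h=cv2.cvtColor(t[y0:285,x0:485],cv2.COLOR_BGR2HSV)
for n,m in(("green",(h[...,0]>55)&(h[...,0]<90)&(h[...,1]>90)),("plate",(h[...,1]<60)&(h[...,2]>110)),("orange",(h[...,0]<18)&(h[...,1]>190)&(h[...,2]>150))):
    k=max(cv2.findContours(m.astype(np.uint8),0,2)[0],key=cv2.contourArea)
    b=cv2.boxPoints(cv2.minAreaRect(k))+(x0,y0)
    print(n,cv2.contourArea(k),b.round(1).tolist(),cast(c,b,{"green":.074,"plate":.012,"orange":.054}[n]).round(4).tolist())
a=cv2.resize(t[y0:285,x0:485],None,fx=5,fy=5,interpolation=2)
j=cv2.resize(t[145:190,255:300],None,fx=4,fy=4,interpolation=2)
a=np.vstack([a,np.zeros((190,750,3),np.uint8)]);a[380:560,:180]=j
jj=cv2.resize(s[220:272,318:358],None,fx=3.5,fy=3.5);a[380:380+jj.shape[0],200:200+jj.shape[1]]=jj
cv2.imwrite("pics/c1.png",a)
E
```

```text
lid (5, 5, 25, 24) ((17.5, 17.0), 12.619529724121094) ((17.470176696777344, 17.01042938232422), (23.329687118530273, 24.442134857177734), 76.63048553466797)
[[0.64250568 0.19643593 0.082     ]]
lid (4, 6, 24, 18) ((15.432432174682617, 13.810811042785645), 11.77299976348877) ((15.40056324005127, 14.470154762268066), (17.764469146728516, 23.32404899597168), 96.11983489990234)
[[0.64259435 0.19474944 0.082     ]]
green 1543.0 [[415.0, 260.5], [417.7, 230.8], [473.7, 235.9], [471.0, 265.6]] [[0.4419, -0.0915, 0.074], [0.5026, -0.0987, 0.074], [0.4935, -0.2131, 0.074], [0.4331, -0.2044, 0.074]]
plate 2056.0 [[343.0, 260.9], [347.1, 219.9], [468.0, 232.1], [463.9, 273.2]] [[0.4428, 0.0511, 0.012], [0.5327, 0.0422, 0.012], [0.5089, -0.2232, 0.012], [0.4198, -0.2097, 0.012]]
orange 94.0 [[401.0, 233.0], [406.0, 233.0], [406.0, 255.0], [401.0, 255.0]] [[0.5, -0.068, 0.054], [0.5001, -0.0785, 0.054], [0.4543, -0.0774, 0.054], [0.4541, -0.067, 0.054]]
```

View pics/c1.png

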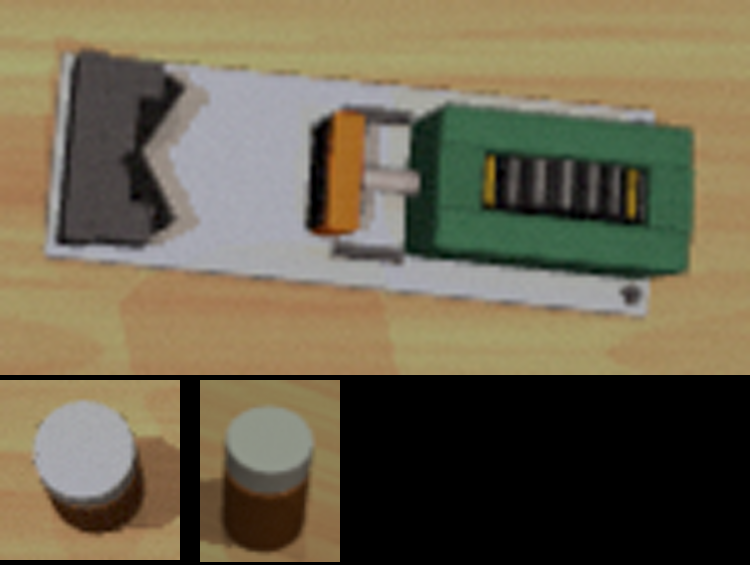

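The crop shows the V rest on the left, the jaw near column 345 and the wheel slot at 485-648. Stand yaw comes out at about -0.088. Next I'll work out the clearances at the jar and the moves needed.

```bash
python3 - <<'E'
from h import *
c=cam("top");cs=cam("scene")
print("crate front",cast(c,[[165,119],[310,108]],.05).round(3).tolist())
print("crate lid front (top view) z.08",cast(c,[[287,95],[252,98]],.08).round(3).tolist(),"scene",cast(cs,[[411,358],[293,322]],.08).round(3).tolist())
print("purple",cast(c,[225,163],.082),cast(cs,[386,252],.082))
print("wheel top",cast(c,[335+565/5,210+186/5],.086))
b=[(335+x/5,210+y/5) for x,y in((62,53),(655,108),(647,316),(46,257))]
P=cast(c,b,.012)[:,:2];ctr=P.mean(0);print(P.round(4).tolist())
d=(P[0]-P[1]+P[3]-P[2]);d/=np.linalg.norm(d);o=ctr+.02*d
print("yaw",-np.arctan2(d[0],d[1]),"org",o,"nest",o+.045*d,"wheel",o-.095*d)
# scene check
psi=-np.arctan2(d[0],d[1])
for P in([*(o+.045*d),.012],[*(o-.095*d),.086]):print(proj(cs,P),proj(c,P))
# orange jaw top centre
print("jaw y", (cast(c,[335+337/5,210+172/5],.054)[0,:2]-o)@d)
s=cv2.imread("pics/s.png")[130:210,200:320];cv2.imwrite("pics/c2.png",cv2.resize(s,None,fx=6,fy=6,interpolation=2))
E
```

```text
crate front [[0.747, 0.447, 0.05], [0.777, 0.127, 0.05]]
crate lid front (top view) z.08 [[0.793, 0.177, 0.08], [0.785, 0.252, 0.08]] scene [[0.849, 0.412, 0.08], [0.867, 0.194, 0.08]]
purple [[0.63895376 0.30175972 0.082     ]] [[0.64255412 0.30290467 0.082     ]]
wheel top [[ 0.46865943 -0.15582469  0.086     ]]
[[0.5311, 0.0416], [0.51, -0.2188], [0.4197, -0.2108], [0.4418, 0.0484]]
yaw -0.08296961920031667 org [ 0.47727779 -0.06495956] nest [ 0.48100714 -0.02011437] wheel [ 0.46940472 -0.15963276]
[[280.8785939  183.61984125]] [[375.6596794  243.66970155]]
[[232.75210853 144.35371939]] [[449.87898784 246.85183238]]
jaw y -0.005538522800528108
```

View pics/c2.png

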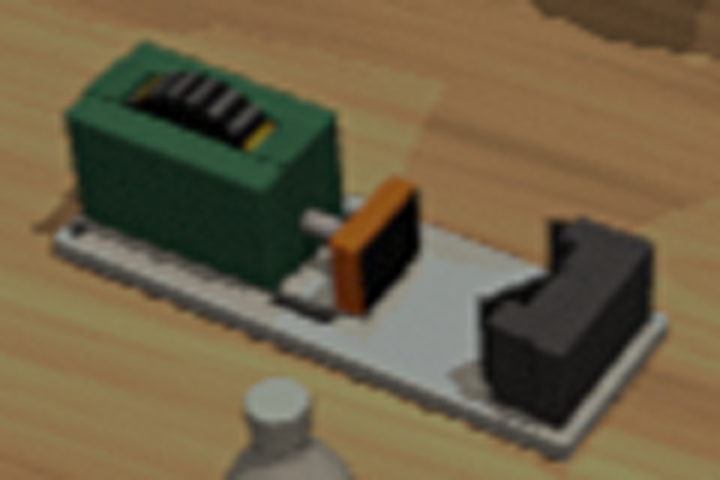

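```bash
cat > go.py <<'E'
import sys
from h import *
def show(x,y,z,yaw):
    o=robot.observe();A=R.from_euler("xyz",o["tool_rot"]).as_matrix()
    print("t %.2f"%o["time"],o["tool_pos"].round(4),"yaw %.3f"%o["tool_rot"][2],"F",o["contact_force"].round(1),"open %.4f"%o["opening"])
    print("SHIFT",(A.T@(np.array([x,y,z])-o["tool_pos"])).round(4),"turn %.3f"%-(yaw-o["tool_rot"][2]))
if __name__=="__main__": show(*map(float,sys.argv[1:5]))
E
python3 -c "
from h import *
c=cam('top');print(cast(c,[381,157],.12),cast(c,[467,156],.105))"
python3 go.py .642 .196 .213 1.483
```

```text
[[ 0.64472314 -0.01884898  0.12      ]] [[ 0.65373647 -0.19694736  0.105     ]]
t 0.10 [ 0.1794 -0.493   0.2126] yaw 0.349 F [ 0.7  0.6 -0.2] open 0.0917
SHIFT [ 6.702e-01 -4.894e-01  4.000e-04] turn -1.134
```

```bash
python3 -m jog '[[[1,0.67,-0.489,0,-1.134],[1,0.67,-0.489,0,-1.134],[1,0.67,-0.489,0,-1.134],[1,0.67,-0.489,0,-1.134],[1,0.67,-0.489,0,-1.134]]]'; python3 go.py .642 .196 .213 1.483
```

```text
time: 0.52
tool_pos: [0.2961, -0.3186, 0.213]
tool_rot: [-3.141, -0.0, 0.979]
contact_force: [0.5, 0.7, 0.3]
opening: 0.0919
grip_force: 0.0
t 0.52 [ 0.2961 -0.3186  0.213 ] yaw 0.979 F [0.5 0.7 0.3] open 0.0919
SHIFT [6.201e-01 2.000e-04 1.000e-04] turn -0.504
```

Works well. Continuing.

```bash
python3 -m jog '[[[1,0.62,0,0,-0.504],[1,0.62,0,0,-0.504],[1,0.62,0,0,-0.504],[1,0.62,0,0,-0.504],[1,0.62,0,0,-0.504]]]' >/dev/null; python3 go.py .642 .196 .213 1.483
```

```text
t 0.93 [ 0.4133 -0.1461  0.2131] yaw 1.484 F [ 0.9 -1.7  0.2] open 0.0918
SHIFT [3.606e-01 1.984e-01 1.000e-04] turn 0.001
```

```bash
python3 - <<'E'
from h import *
o=robot.observe();c=cam("wrist",o["tool_pos"],o["tool_rot"]);im=robot.read_camera("wrist")[...,::-1].copy()
np.save("w1.npy",np.r_[o["tool_pos"],o["tool_rot"]])
cv2.imwrite("pics/w1raw.png",im)
d=np.array([.0855,.9963]);og=np.array([.4775,-.065]);x=np.array([.9963,-.0855])
def S(a,b,z):return [*(og+a*x+b*d),z]
for P in [S(0,.045,.012),S(0,-.095,.086),S(-.045,-.151,.012),S(.045,-.151,.012),S(-.045,.111,.012),S(.045,.111,.012),S(-.03,-.043,.074),S(.03,-.043,.074),S(.03,-.147,.074),S(-.03,-.147,.074),S(.04,.107,.057),S(-.04,.107,.057)]:
    p=proj(c,P)[0];print(p.round(1))
    cv2.drawMarker(im,tuple(int(v) for v in p),(255,0,255),0,10,1)
cv2.imwrite("pics/w1.png",im)
E
```

```text
[367.1  66.5]
[371.4 194.8]
[328.5 217.4]
[391.9 217.4]
[330.6   3.2]
[409.4   3.2]
[344.7 146.2]
[399.5 146.2]
[392.2 233.2]
[342.4 233.2]
[417.7  -8.4]
[337.1  -8.4]
```

View pics/w1.png

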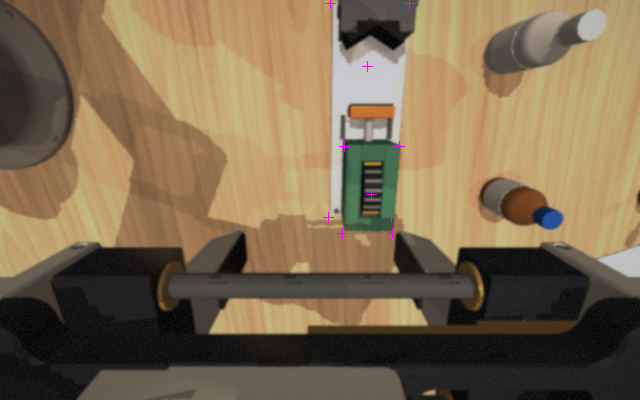

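The wrist view agrees with the estimate: the wheel centre is near (372,189) against a predicted 195, so the stand sits 2-3 mm further in +y. The V mouth is at (372,45) and the jaw at (371,110). On to the jar.

```bash
python3 -m jog '[[[1,0.36,0.2,0,0],[1,0.36,0.2,0,0],[1,0.36,0.2,0,0],[1,0.36,0.2,0,0],[1,0.36,0.2,0,0]]]' >/dev/null; python3 go.py .642 .196 .213 1.483
```

```text
t 1.40 [0.531  0.0257 0.2129] yaw 1.478 F [ 1.5 -0.9  0.9] open 0.0922
SHIFT [ 1.799e-01  9.470e-02 -1.000e-04] turn -0.005
```

```bash
python3 -m jog '[[[1,0.18,0.095,0,0],[1,0.18,0.095,0,0],[1,0.18,0.095,0,0],[1,0.18,0.095,0,0],[1,0.18,0.095,0,0]]]' >/dev/null; python3 - <<'E'
from go import *
show(.642,.196,.13,1.483)
o=robot.observe();c=cam("wrist",o["tool_pos"],o["tool_rot"]);im=robot.read_camera("wrist")[...,::-1].copy()
h=cv2.cvtColor(im,cv2.COLOR_BGR2HSV);p=proj(c,[.642,.196,.082])[0].round().astype(int)
x0,y0=p-50
m=((h[...,1]<45)&(h[...,2]>130)).astype(np.uint8)[y0:y0+100,x0:x0+100]
k=max(cv2.findContours(m,0,2)[0],key=cv2.contourArea)
e=cv2.minEnclosingCircle(k);print(p,e,cast(c,np.array(e[0])+(x0,y0),.082))
cv2.circle(im,tuple((np.array(e[0])+(x0,y0)).astype(int).tolist()),int(e[1]),(255,0,255),1)
cv2.imwrite("pics/w2.png",im)
E
```

```text
t 1.82 [0.6423 0.1966 0.2124] yaw 1.478 F [0.2 0.7 0.6] open 0.0918
SHIFT [-0.0006 -0.0002  0.0824] turn -0.005
[320 187] ((51.5, 46.22972869873047), 22.93549919128418) [[0.64426128 0.20011446 0.082     ]]
```

View pics/w2.png

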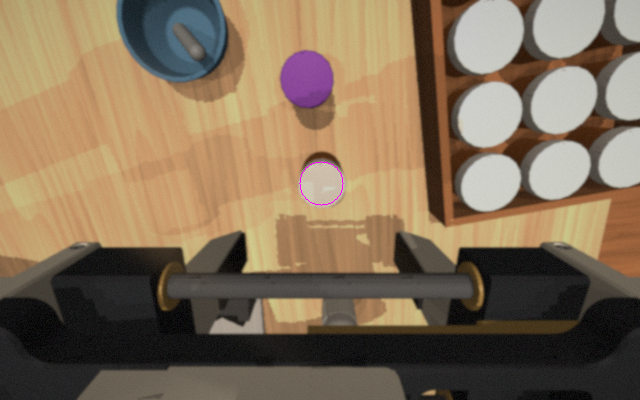

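The lid is centred near (321,184), directly below the tool, and the crate and purple jar are clear. Descending.

```bash
python3 -m jog '[[[1,0.001,0.001,0.04,0],[1,0.001,0.001,0.08,0],[1,0.001,0.001,0.12,0],[1,0.001,0.001,0.15,0],[1,0.001,0.001,0.157,0]]]' >/dev/null; python3 -m jog '[[[-0.3,0,0,0,0],[-0.3,0,0,0,0],[-0.3,0,0,0,0],[-0.3,0,0,0,0],[-0.3,0,0,0,0]]]' 20; python3 go.py .4808 -.0205 .19 1.483
```

```text
time: 2.7
tool_pos: [0.6439, 0.1952, 0.0584]
tool_rot: [3.138, -0.001, 1.478]
contact_force: [0.6, 0.4, 0.0]
opening: 0.0632
grip_force: 0.0
t 2.70 [0.6439 0.1952 0.0584] yaw 1.478 F [0.6 0.4 0. ] open 0.0632
SHIFT [-0.2298 -0.1419 -0.1323] turn -0.005
```

```bash
python3 -m jog '[[[-0.3,0,0,0,0],[-0.3,0,0,0,0],[-0.3,0,0,0,0],[-0.3,0,0,0,0],[-0.3,0,0,0,0]]]' 20; python3 go.py .4808 -.0205 .19 1.483
```

```text
time: 3.12
tool_pos: [0.6434, 0.1952, 0.0574]
tool_rot: [3.14, -0.0, 1.478]
contact_force: [0.3, 0.2, 5.7]
opening: 0.0533
grip_force: 20.0
t 3.12 [0.6434 0.1952 0.0574] yaw 1.478 F [0.3 0.2 5.7] open 0.0533
SHIFT [-0.2298 -0.1417 -0.133 ] turn -0.005
```

```bash
python3 -m jog '[[[-0.3,0,0,-0.03,0],[-0.3,0,0,-0.07,0],[-0.3,0,0,-0.11,0],[-0.3,0,0,-0.133,0],[-0.3,0,0,-0.133,0]]]' ; python3 go.py .4808 -.0245 .19 1.483
```

```text
time: 3.53
tool_pos: [0.6454, 0.1956, 0.196]
tool_rot: [3.131, -0.003, 1.478]
contact_force: [0.3, 1.3, -0.2]
opening: 0.0537
grip_force: 20.0
t 3.53 [0.6454 0.1956 0.196 ] yaw 1.478 F [ 0.3  1.3 -0.2] open 0.0537
SHIFT [-0.2345 -0.1435  0.0038] turn -0.005
```

```bash
python3 -m jog '[[[-0.3,-0.03,-0.02,0,-0.005],[-0.3,-0.065,-0.04,0,-0.005],[-0.3,-0.1,-0.062,0,-0.005],[-0.3,-0.135,-0.083,0,-0.005],[-0.3,-0.17,-0.105,0,-0.005]]]' ; python3 go.py .4808 -.0245 .19 1.483
```

```text
time: 3.95
tool_pos: [0.5202, 0.0345, 0.1877]
tool_rot: [-3.139, 0.0, 1.483]
contact_force: [0.5, -0.6, -0.9]
opening: 0.0535
grip_force: 20.0
t 3.95 [0.5202 0.0345 0.1877] yaw 1.483 F [ 0.5 -0.6 -0.9] open 0.0535
SHIFT [-0.0622 -0.0341 -0.0022] turn 0.000
```

```bash
python3 -m jog '[[[-0.3,-0.03,-0.017,0,0],[-0.3,-0.058,-0.032,0,0],[-0.3,-0.058,-0.032,0,0],[-0.3,-0.058,-0.032,0,0],[-0.3,-0.058,-0.032,0,0]]]' >/dev/null; python3 go.py .4808 -.0245 .0694 1.483
```

```text
t 4.37 [ 0.4855 -0.0192  0.1887] yaw 1.482 F [ 0.3 -0.1 -0.4] open 0.0532
SHIFT [-0.0057 -0.0041  0.1193] turn -0.001
```

```bash
python3 -m jog '[[[-0.3,-0.006,-0.004,0,0],[-0.3,-0.006,-0.004,0.02,0],[-0.3,-0.006,-0.004,0.04,0],[-0.3,-0.006,-0.004,0.06,0],[-0.3,-0.006,-0.004,0.06,0]]]' >/dev/null; python3 - <<'E'
from go import *
show(.4808,-.0245,.0694,1.483)
im=[robot.read_camera(n)[...,::-1] for n in("scene","wrist")]
a=cv2.resize(im[0][110:220,190:330],None,fx=4,fy=4,interpolation=2);b=im[1][0:250,200:520]
o=np.zeros((600,800,3),np.uint8);o[:440,:560]=a;o[350:600,480:800]=b
cv2.imwrite("pics/p1.png",o)
E
```

```text
t 4.78 [ 0.4787 -0.0239  0.1256] yaw 1.484 F [-1.2 -0.4 -2.2] open 0.0528
SHIFT [-0.0004  0.0026  0.0562] turn 0.001
```

View pics/p1.png

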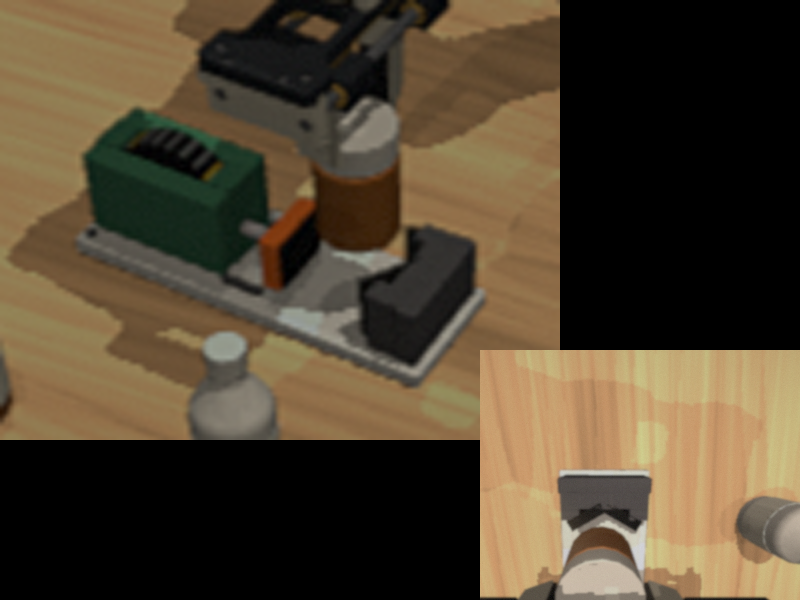

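The view shows the jar above the gap between jaw and V. The V centre is at about 605 against 601 for the jar, so I'll shift about 3.5 mm along tool +y and lower.

```bash
python3 -m jog '[[[-0.3,0,0.0035,0.01,0],[-0.3,0,0.0035,0.025,0],[-0.3,0,0.0035,0.04,0],[-0.3,0,0.0035,0.048,0],[-0.3,0,0.0035,0.048,0]]]' >/dev/null; python3 -m jog '[[[-0.3,0,0,0,0],[-0.3,0,0,0.001,0],[-0.3,0,0,0.002,0],[-0.3,0,0,0.003,0],[-0.3,0,0,0.003,0]]]';python3 go.py .4818 -.0245 .0694 1.483
```

```text
time: 5.72
tool_pos: [0.4847, -0.0254, 0.0785]
tool_rot: [3.141, 0.0, 1.483]
contact_force: [-0.5, 0.5, -1.8]
opening: 0.0535
grip_force: 20.0
t 5.72 [ 0.4847 -0.0254  0.0785] yaw 1.483 F [-0.5  0.5 -1.8] open 0.0535
SHIFT [ 0.0006 -0.0029  0.0091] turn -0.000
```

```bash
python3 -m jog '[[[-0.3,0,-0.001,0.002,0],[-0.3,0,-0.001,0.004,0],[-0.3,0,-0.001,0.006,0],[-0.3,0,-0.001,0.007,0],[-0.3,0,-0.001,0.007,0]]]'>/dev/null;python3 go.py .4818 -.0245 .0694 1.483; python3 -m jog '[[[-0.3,0,0,0,0],[-0.3,0,0,0.0005,0],[-0.3,0,0,0.001,0],[-0.3,0,0,0.0015,0],[-0.3,0,0,0.0015,0]]]'>/dev/null;python3 go.py .4818 -.0245 .0694 1.483
```

```text
t 6.13 [ 0.4833 -0.0252  0.0709] yaw 1.483 F [-0.4 -0.  -0.8] open 0.0532
SHIFT [ 0.0006 -0.0015  0.0015] turn -0.000
t 6.55 [ 0.4834 -0.0253  0.0696] yaw 1.483 F [ 0.2 -0.7 -1.2] open 0.0534
SHIFT [ 0.0006 -0.0017  0.0002] turn -0.000
```

```bash
python3 -m jog '[[[-0.3,0,0,0.0005,0],[-0.3,0,0,0.001,0],[-0.3,0,0,0.0015,0],[-0.3,0,0,0.0015,0],[-0.3,0,0,0.0015,0]]]'>/dev/null;python3 go.py .4818 -.0245 .0694 1.483
```

```text
t 6.97 [ 0.4837 -0.0254  0.0693] yaw 1.483 F [-1.4 -0.   9.3] open 0.0536
SHIFT [ 0.0007 -0.002  -0.0001] turn -0.000
```

Seated on the plate (9 N). Release and rise.

```bash
python3 -m jog '[[[0.5,0,0,-0.001,0],[0.5,0,0,-0.001,0],[0.5,0,0,-0.001,0],[0.5,0,0,-0.001,0],[0.5,0,0,-0.001,0]]]'>/dev/null; python3 -m jog '[[[0.6,0,0,-0.001,0],[0.6,0,0,-0.02,0],[0.6,0,0,-0.05,0],[0.6,0,0,-0.08,0],[0.6,0,0,-0.09,0]]]'>/dev/null;python3 - <<'E'
from go import *
show(.4694,-.157,.13,1.483)
im=[robot.read_camera(n)[...,::-1] for n in("scene","wrist")]
a=cv2.resize(im[0][110:220,190:330],None,fx=4,fy=4,interpolation=2);b=im[1][0:250,200:520]
o=np.zeros((600,800,3),np.uint8);o[:440,:560]=a;o[350:600,480:800]=b
cv2.imwrite("pics/p2.png",o)
E
```

```text
t 7.80 [ 0.4853 -0.0256  0.163 ] yaw 1.483 F [0.7 0.9 1. ] open 0.0733
SHIFT [-0.1323 -0.0045  0.0331] turn -0.000
```

View pics/p2.png

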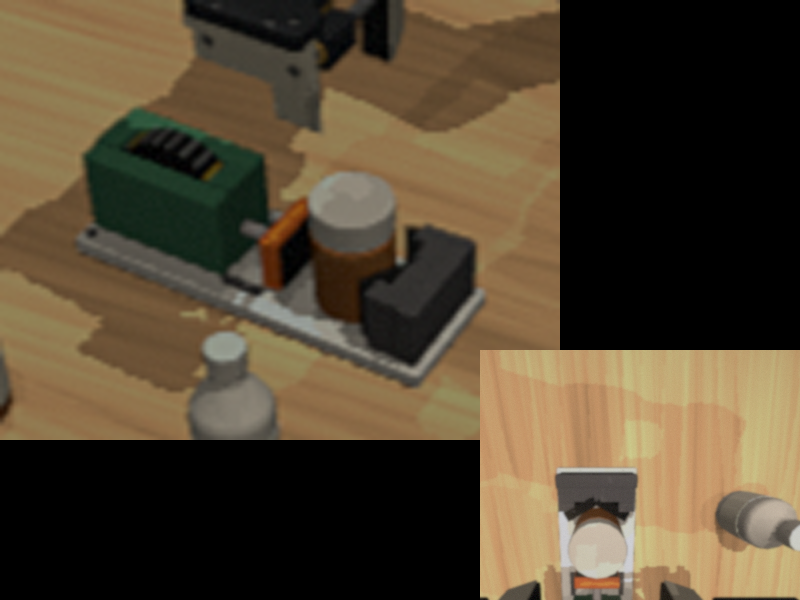

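The jar stands upright and centred between jaw and V. Closing the gripper and going over the wheel.

```bash
python3 -m jog '[[[-1,-0.035,-0.001,0,0],[-1,-0.07,-0.002,0,0],[-1,-0.1,-0.003,0,0],[-1,-0.13,-0.004,0,0],[-1,-0.142,-0.004,0,0]]]' 30 >/dev/null;python3 -m jog '[[[-1,0,0,0.02,0],[-1,0,0,0.04,0],[-1,0,0,0.05,0],[-1,0,0,0.05,0],[-1,0,0,0.05,0]]]'>/dev/null;python3 go.py .4685 -.167 .094 1.483
```

```text
t 8.73 [ 0.4664 -0.1656  0.1082] yaw 1.483 F [ 0.1 -0.2  0.7] open 0.0112
SHIFT [-0.0012  0.0022  0.0142] turn -0.000
```

```bash
python3 -m jog '[[[-1,-0.001,0.002,0.005,0],[-1,-0.001,0.002,0.01,0],[-1,-0.001,0.002,0.012,0],[-1,-0.001,0.002,0.0125,0],[-1,-0.001,0.002,0.013,0]]]'>/dev/null;python3 go.py .4685 -.167 .094 1.483;python3 -m jog '[[[-1,0,0,0,0],[-1,0,0,0.0005,0],[-1,0,0,0.001,0],[-1,0,0,0.0015,0],[-1,0,0,0.0015,0]]]'>/dev/null;python3 go.py .4685 -.167 .094 1.483
```

```text
t 9.15 [ 0.4689 -0.1675  0.0963] yaw 1.483 F [-0.1  0.1  0.5] open 0.0004
SHIFT [ 0.0005 -0.0005  0.0023] turn -0.000
t 9.57 [ 0.4689 -0.1675  0.0947] yaw 1.483 F [-0.5  0.1 -0.1] open 0.0001
SHIFT [ 0.0005 -0.0004  0.0007] turn -0.000
```

```bash
for i in 1; do python3 -m jog '[[[-1,0,0,0.0005,0],[-1,0,0,0.001,0],[-1,0,0,0.0015,0],[-1,0,0,0.0015,0],[-1,0,0,0.0015,0]]]'>/dev/null;python3 go.py .4685 -.167 .094 1.483; done;  python3 -m jog '[[[-1,0,0,0.0005,0],[-1,0,0,0.001,0],[-1,0,0,0.001,0],[-1,0,0,0.001,0],[-1,0,0,0.001,0]]]'>/dev/null;python3 go.py .4685 -.167 .094 1.483
```

```text
t 9.98 [ 0.4689 -0.1675  0.0932] yaw 1.483 F [-0.8  0.8  0.4] open 0.0001
SHIFT [ 0.0005 -0.0004 -0.0008] turn -0.000
t 10.40 [ 0.4689 -0.1675  0.0922] yaw 1.483 F [ 1.2  0.1 -0.2] open 0.0005
SHIFT [ 0.0005 -0.0004 -0.0018] turn -0.000
```

```bash
python3 -m jog '[[[-1,0,0,0.0005,0],[-1,0,0,0.001,0],[-1,0,0,0.001,0],[-1,0,0,0.001,0],[-1,0,0,0.001,0]]]'>/dev/null;python3 go.py .4685 -.167 .094 1.483;  python3 -m jog '[[[-1,0,0,0.0005,0],[-1,0,0,0.001,0],[-1,0,0,0.001,0],[-1,0,0,0.001,0],[-1,0,0,0.001,0]]]'>/dev/null;python3 go.py .4685 -.167 .094 1.483
```

```text
t 10.82 [ 0.4689 -0.1675  0.0912] yaw 1.483 F [0.  1.5 0.5] open 0.0004
SHIFT [ 0.0005 -0.0005 -0.0028] turn -0.000
t 11.23 [ 0.4689 -0.1675  0.0902] yaw 1.483 F [-0.6  0.3 -0.7] open 0.0004
SHIFT [ 0.0005 -0.0004 -0.0038] turn -0.000
```

```bash
python3 -m jog '[[[-1,0,0,-0.003,0],[-1,0.005,0,-0.004,0],[-1,0.008,0,-0.003,0],[-1,0.008,0,-0.002,0],[-1,0.008,0,-0.001,0]]]'>/dev/null;python3 go.py .469 -.157 .094 1.483;  python3 - <<'E'
from h import *
im=[robot.read_camera(n)[...,::-1] for n in("scene","wrist","top")]
o=np.zeros((600,800,3),np.uint8);o[:440,:440]=cv2.resize(im[0][100:210,190:300],None,fx=4,fy=4,interpolation=2);o[350:600,480:800]=im[1][100:350,160:480]
o[:300,440:800]=cv2.resize(im[2][210:285,400:490],None,fx=4,fy=4,interpolation=2)
cv2.imwrite("pics/p3.png",o)
E
```

```text
t 11.65 [ 0.4696 -0.1592  0.0912] yaw 1.483 F [-0.3 -0.1  0.1] open 0.0006
SHIFT [ 0.0022 -0.0008 -0.0028] turn 0.000
```

View pics/p3.png

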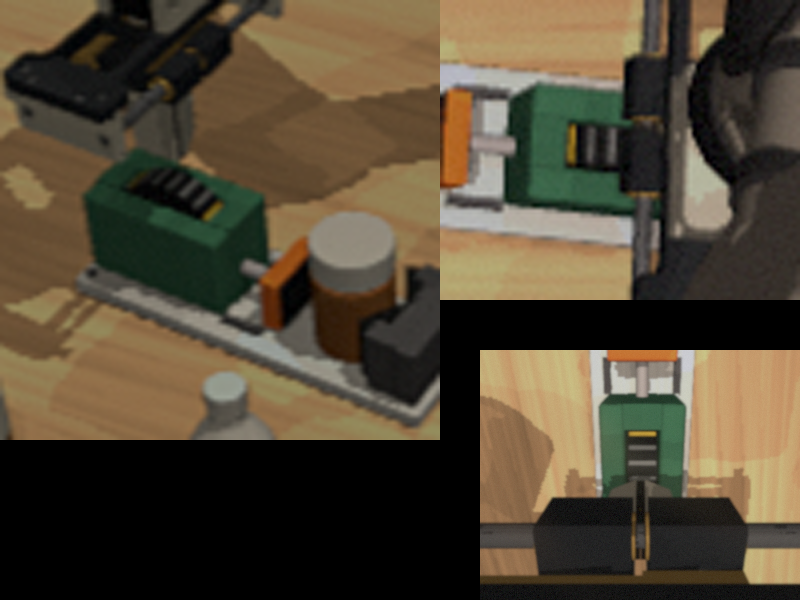

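```bash
python3 - <<'E'
from h import *
o=robot.observe();c=cam("wrist",o["tool_pos"],o["tool_rot"]);tip=o["tool_pos"]+[0,0,-.008]
print(o["tool_pos"],"tip wrist",proj(c,tip),"scene",proj(cam("scene"),tip))
# green housing front top edge crop rows ~433-ish ; yellow front rib at crop (643,434); housing top front edge row 408
for n,(u,v),z in(("yellow front",(643,432),.0765),("housing front top edge",(642,407),.074)):
    print(n,cast(c,[u-480+160,v-350+100],z))
w=np.load("w1.npy");c=cam("wrist",w[:3],w[3:])
im=cv2.imread("pics/w1raw.png");print(im[150:225,372].mean(1).astype(int).tolist())
print(im[130:240,352].astype(int)[::1,1].tolist())
for v in (161,217):print(cast(c,[372,v],.074))
h=cv2.cvtColor(im,cv2.COLOR_BGR2HSV);m=((h[...,0]>50)&(h[...,0]<95)&(h[...,1]>90)).astype(np.uint8)
k=max(cv2.findContours(m,0,2)[0],key=cv2.contourArea);print(cv2.boundingRect(k))
E
```

```text
[ 0.46952681 -0.15949339  0.09104271] tip wrist [[319.82315331 232.56983799]] scene [[232.89806356 145.30260681]]
yellow front [[ 0.47469254 -0.12519012  0.0765    ]]
housing front top edge [[ 0.47544379 -0.10850461  0.074     ]]
[76, 81, 83, 83, 85, 80, 83, 82, 80, 78, 69, 73, 95, 119, 108, 69, 35, 24, 33, 51, 80, 99, 93, 63, 36, 32, 33, 31, 46, 79, 108, 109, 80, 52, 45, 41, 39, 45, 68, 99, 117, 113, 78, 47, 33, 32, 36, 53, 86, 107, 99, 65, 30, 22, 33, 65, 92, 92, 71, 42, 46, 83, 101, 94, 77, 73, 63, 57, 62, 66, 70, 68, 67, 66, 65]
[203, 202, 203, 201, 201, 203, 203, 198, 176, 127, 76, 58, 59, 63, 79, 97, 108, 107, 114, 112, 111, 111, 112, 111, 116, 114, 112, 111, 109, 112, 110, 110, 111, 115, 113, 112, 111, 111, 107, 109, 110, 110, 108, 108, 111, 111, 108, 110, 111, 110, 110, 109, 113, 118, 117, 126, 126, 123, 126, 125, 124, 126, 122, 123, 122, 123, 125, 125, 127, 129, 127, 125, 123, 125, 123, 123, 126, 123, 123, 125, 122, 122, 122, 121, 122, 123, 125, 122, 124, 122, 121, 123, 120, 114, 96, 84, 86, 84, 88, 92, 104, 115, 120, 121, 122, 124, 121, 122, 121, 123]
[[ 0.47325435 -0.12421606  0.074     ]]
[[ 0.47123157 -0.19101502  0.074     ]]
(344, 141, 55, 87)
```

```bash
python3 -c "
from cell import robot
print(robot.nose_length)"; python3 -m jog '[[[-1,0,0,0.001,0],[-1,0,0,0.002,0],[-1,0,0,0.003,0],[-1,0,0,0.003,0],[-1,0,0,0.003,0]]]'>/dev/null;python3 go.py .4694 -.1594 .094 1.483;  python3 -m jog '[[[-1,0,0,0.001,0],[-1,0,0,0.002,0],[-1,0,0,0.002,0],[-1,0,0,0.002,0],[-1,0,0,0.002,0]]]'>/dev/null;python3 go.py .4694 -.1594 .094 1.483
```

```text
0.008
t 12.22 [ 0.4695 -0.1596  0.0881] yaw 1.483 F [-0.1 -0.7  0.3] open 0.0002
SHIFT [ 0.0002 -0.0001 -0.0059] turn -0.000
t 12.63 [ 0.4696 -0.1596  0.0862] yaw 1.483 F [-0.1 -0.2 -0.3] open 0.0003
SHIFT [ 0.0001 -0.0002 -0.0078] turn -0.000
```

```bash
python3 -m jog '[[[-1,0,0,0.001,0],[-1,0,0,0.0015,0],[-1,0,0,0.0015,0],[-1,0,0,0.0015,0],[-1,0,0,0.0015,0]]]'>/dev/null;python3 go.py .4694 -.1594 .094 1.483;  python3 -m jog '[[[-1,0,0,0.001,0],[-1,0,0,0.0015,0],[-1,0,0,0.0015,0],[-1,0,0,0.0015,0],[-1,0,0,0.0015,0]]]'>/dev/null;python3 go.py .4694 -.1594 .094 1.483
python3 - <<'E'
from h import *
im=robot.read_camera("scene")[...,::-1]
cv2.imwrite("pics/f.png",cv2.resize(im[110:175,195:285],None,fx=8,fy=8,interpolation=2))
o=robot.observe()["tool_pos"]
for z in(-.008,0,.01):print(z,(proj(cam("scene"),o+[0,0,z])-[195,110])*8)
E
```

```text
t 13.05 [ 0.4696 -0.1596  0.0847] yaw 1.483 F [-0.4  0.2 -0.1] open 0.0005
SHIFT [ 0.0001 -0.0002 -0.0093] turn -0.000
t 13.47 [ 0.4696 -0.1596  0.0832] yaw 1.483 F [ 0.1  0.6 -0.1] open 0.0003
SHIFT [ 0.0002 -0.0002 -0.0108] turn -0.000
-0.008 [[305.36767017 301.58648012]]
0 [[302.73725194 282.0766464 ]]
0.01 [[299.41375648 257.42625313]]
```

View pics/f.png

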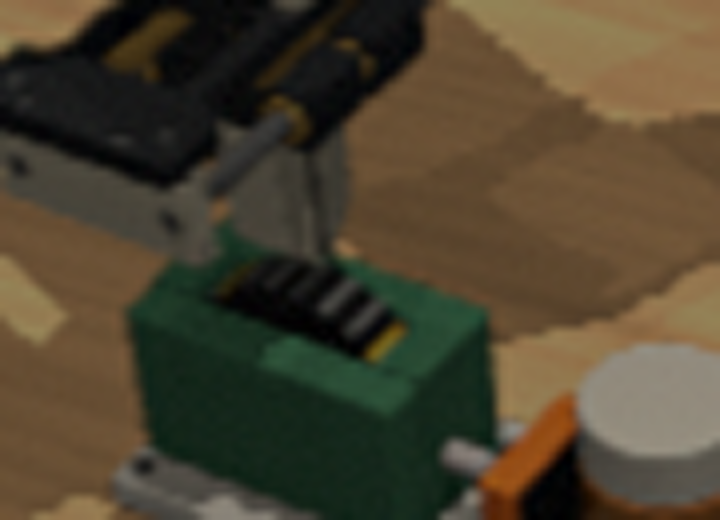

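The fingertip sits just above the wheel crest (seam at (315,258), crest at (310,262)). The real tip is about 10 mm shorter than nominal, so I'll keep creeping down.

```bash
python3 -m jog '[[[-1,0,0,0.001,0],[-1,0,0,0.002,0],[-1,0,0,0.002,0],[-1,0,0,0.002,0],[-1,0,0,0.002,0]]]'>/dev/null;python3 go.py .4694 -.1594 .094 1.483;  python3 -m jog '[[[-1,0,0,0.001,0],[-1,0,0,0.0015,0],[-1,0,0,0.0015,0],[-1,0,0,0.0015,0],[-1,0,0,0.0015,0]]]'>/dev/null;python3 go.py .4694 -.1594 .094 1.483
```

```text
t 13.93 [ 0.4696 -0.1596  0.0812] yaw 1.483 F [-0.1  0.9  0. ] open 0.0004
SHIFT [ 0.0001 -0.0002 -0.0128] turn -0.000
t 14.35 [ 0.4696 -0.1596  0.0797] yaw 1.483 F [-0.5 -0.3  0.3] open 0.0005
SHIFT [ 0.0001 -0.0002 -0.0143] turn -0.000
```

```bash
python3 -m jog '[[[-1,0,0,0.001,0],[-1,0,0,0.0015,0],[-1,0,0,0.0015,0],[-1,0,0,0.0015,0],[-1,0,0,0.0015,0]]]'>/dev/null;python3 go.py .4694 -.1594 .094 1.483;  python3 -m jog '[[[-1,0,0,0.001,0],[-1,0,0,0.0015,0],[-1,0,0,0.0015,0],[-1,0,0,0.0015,0],[-1,0,0,0.0015,0]]]'>/dev/null;python3 go.py .4694 -.1594 .094 1.483
```

```text
t 14.77 [ 0.4696 -0.1596  0.0782] yaw 1.483 F [-0.1  0.2 -0.1] open 0.0005
SHIFT [ 0.0001 -0.0002 -0.0158] turn -0.000
t 15.18 [ 0.4696 -0.1596  0.0767] yaw 1.483 F [-0.6 -0.4  0. ] open 0.0005
SHIFT [ 0.0002 -0.0002 -0.0173] turn -0.000
```

```bash
python3 -m jog '[[[-1,0,0,0.001,0],[-1,0,0,0.001,0],[-1,0,0,0.001,0],[-1,0,0,0.001,0]]]'>/dev/null;python3 go.py .4694 -.1594 .094 1.483;  python3 -m jog '[[[-1,0,0,0.001,0],[-1,0,0,0.001,0],[-1,0,0,0.001,0],[-1,0,0,0.001,0]]]'>/dev/null;python3 go.py .4694 -.1594 .094 1.483; python3 -m jog '[[[-1,0,0,0.001,0],[-1,0,0,0.001,0],[-1,0,0,0.001,0],[-1,0,0,0.001,0]]]'>/dev/null;python3 go.py .4694 -.1594 .094 1.483
```

```text
t 15.52 [ 0.4696 -0.1595  0.0757] yaw 1.483 F [0.3 0.4 0.2] open 0.0004
SHIFT [ 0.0001 -0.0002 -0.0183] turn -0.000
t 15.85 [ 0.4696 -0.1595  0.0747] yaw 1.483 F [ 0.3  0.1 -0.3] open 0.0005
SHIFT [ 0.0001 -0.0002 -0.0193] turn -0.000
t 16.18 [ 0.4696 -0.1596  0.0737] yaw 1.483 F [ 0.7  0.7 -0.3] open 0.0000
SHIFT [ 0.0001 -0.0002 -0.0203] turn -0.000
```

```bash
python3 - <<'E'
from h import *
im=robot.read_camera("scene")[...,::-1];cv2.imwrite("pics/f2raw.png",im)
wr=robot.read_camera("wrist")[...,::-1];cv2.imwrite("pics/w3raw.png",wr)
o=robot.observe();c=cam("wrist",o["tool_pos"],o["tool_rot"])
old=cv2.resize(cv2.imread("pics/f.png"),(90,65),interpolation=cv2.INTER_AREA)
t=cv2.imread("pics/s.png")[110:175,195:285];n=im[110:175,195:285]
for col in(30,34,37,40,43):
    print(col,"orig",t[20:48,col].mean(1).astype(int).tolist());print("   old",old[20:48,col].mean(1).astype(int).tolist());print("   new",n[20:48,col].mean(1).astype(int).tolist())
for z in(.008,0,-.01,-.02):
    P=o["tool_pos"]-[0,0,z];print(z,proj(c,P).round(1),(proj(cam("scene"),P)-[195,110]).round(1))
print("wrist col320 rows 180-260",wr[180:260,320].mean(1).astype(int).tolist())
print("wrist col312",wr[180:260,308].astype(int)[:,:].mean(1).astype(int).tolist())
E
```

```text
30 orig [99, 99, 99, 99, 102, 113, 109, 79, 62, 61, 62, 60, 39, 44, 46, 37, 15, 3, 7, 30, 60, 65, 63, 65, 55, 33, 26, 24]
   old [44, 43, 53, 63, 65, 63, 65, 64, 65, 55, 41, 37, 29, 29, 25, 18, 8, 4, 5, 16, 32, 33, 35, 36, 36, 30, 29, 26]
   new [63, 59, 58, 47, 35, 45, 57, 64, 66, 64, 66, 63, 51, 33, 23, 18, 6, 6, 4, 15, 33, 33, 34, 36, 35, 30, 28, 27]
34 orig [98, 98, 97, 98, 99, 105, 114, 117, 92, 67, 62, 64, 42, 38, 60, 51, 21, 5, 3, 0, 13, 54, 64, 65, 64, 62, 47, 30]
   old [61, 61, 59, 62, 64, 66, 65, 64, 64, 66, 65, 46, 22, 19, 28, 26, 12, 6, 6, 4, 8, 26, 37, 54, 58, 59, 44, 31]
   new [44, 38, 47, 56, 61, 66, 67, 65, 64, 64, 65, 65, 66, 60, 44, 28, 9, 2, 5, 4, 10, 28, 33, 35, 47, 51, 43, 31]
37 orig [101, 97, 100, 97, 98, 108, 113, 114, 115, 91, 69, 61, 53, 28, 20, 51, 59, 27, 7, 4, 2, 9, 51, 62, 63, 64, 62, 48]
   old [55, 54, 55, 55, 56, 55, 57, 57, 56, 57, 59, 57, 37, 15, 8, 21, 26, 17, 6, 3, 2, 10, 44, 58, 55, 53, 52, 43]
   new [45, 26, 53, 56, 55, 56, 56, 56, 55, 54, 55, 56, 54, 55, 54, 35, 27, 14, 4, 4, 3, 9, 48, 58, 55, 55, 53, 42]
40 orig [103, 100, 97, 100, 104, 109
[... 832 characters left out ...]
]
wrist col320 rows 180-260 [82, 85, 82, 85, 81, 75, 57, 78, 111, 132, 137, 126, 100, 64, 38, 32, 30, 33, 37, 38, 39, 45, 64, 85, 104, 106, 106, 93, 70, 50, 47, 47, 45, 48, 51, 49, 48, 45, 53, 72, 96, 114, 121, 119, 107, 83, 61, 49, 38, 33, 30, 31, 31, 28, 25, 27, 28, 26, 32, 27, 26, 27, 30, 23, 23, 23, 18, 22, 15, 10, 23, 21, 20, 27, 20, 19, 17, 15, 17, 8]
wrist col312 [86, 85, 86, 86, 84, 74, 59, 69, 91, 105, 112, 106, 89, 64, 44, 42, 40, 42, 40, 39, 41, 51, 60, 81, 92, 100, 98, 87, 66, 53, 54, 49, 49, 51, 50, 51, 53, 51, 55, 73, 95, 109, 111, 110, 98, 75, 52, 47, 45, 35, 32, 43, 56, 70, 77, 80, 78, 74, 78, 78, 77, 75, 79, 77, 79, 76, 68, 47, 32, 25, 24, 27, 21, 23, 24, 21, 25, 21, 22, 14]
```

```bash
python3 -m jog '[[[-1,0,0,0.001,0],[-1,0,0,0.001,0],[-1,0,0,0.001,0],[-1,0,0,0.001,0]]]'>/dev/null;python3 go.py .4694 -.1594 .094 1.483;  python3 -m jog '[[[-1,0,0,0.001,0],[-1,0,0,0.001,0],[-1,0,0,0.001,0],[-1,0,0,0.001,0]]]'>/dev/null;python3 go.py .4694 -.1594 .094 1.483
```

```text
t 16.62 [ 0.4697 -0.1596  0.0728] yaw 1.483 F [ 0.8 -0.9 -0.2] open 0.0005
SHIFT [ 0.0002 -0.0003 -0.0212] turn -0.000
t 16.95 [ 0.4698 -0.1596  0.0725] yaw 1.483 F [-2.   0.7  8.6] open 0.0003
SHIFT [ 0.0002 -0.0004 -0.0215] turn -0.000
```

Contact at 8.6 N. Dragging forward.

```bash
python3 -m jog '[[[-1,0.0025,0,0,0],[-1,0.005,0,0,0],[-1,0.0075,0,0,0],[-1,0.01,0,0,0],[-1,0.0125,0,0.0005,0]]]';python3 go.py .4694 -.1594 .094 1.483; python3 - <<'E'
from h import *
n=robot.read_camera("scene")[...,::-1];cv2.imwrite("pics/g1.png",n)
# orange jaw centroid shift
def oc(i):
    h=cv2.cvtColor(i,cv2.COLOR_BGR2HSV)[150:200,240:290];m=(h[...,0]<20)&(h[...,1]>190)&(h[...,2]>90);y,x=np.nonzero(m);return x.mean()+240,y.mean()+150,m.sum()
print(oc(cv2.imread("pics/f2raw.png")),oc(n))
E
```

```text
time: 17.37
tool_pos: [0.4709, -0.1478, 0.0722]
tool_rot: [3.141, 0.002, 1.483]
contact_force: [-4.3, -2.3, 12.9]
opening: 0.0002
grip_force: 6.2
t 17.37 [ 0.4709 -0.1478  0.0722] yaw 1.483 F [-4.3 -2.3 12.9] open 0.0002
SHIFT [-0.0117 -0.0005 -0.0218] turn 0.000
(np.float64(260.55882352941177), np.float64(167.4558823529412), np.int64(68)) (np.float64(261.171875), np.float64(168.171875), np.int64(64))
```

Driving works, since the jaw moves with the drag. Repeating with longer strokes.

```bash
python3 -m jog '[[[-1,0,0,-0.005,0],[-1,-0.012,0,-0.006,0],[-1,-0.022,0,-0.006,0],[-1,-0.022,0,-0.003,0],[-1,-0.022,0,0,0]]]' | sed -n 2,4p; python3 -m jog '[[[-1,0,0,0,0],[-1,0.002,0,0,0],[-1,0.005,0,0,0],[-1,0.008,0,0,0],[-1,0.011,0,0,0]]]'| sed -n 2,4p; python3 -m jog '[[[-1,0.003,0,0,0],[-1,0.006,0,0,0],[-1,0.009,0,0,0],[-1,0.012,0,0.0005,0],[-1,0.014,0,0.001,0]]]'| sed -n 2,4p
```

```text
tool_pos: [0.4691, -0.1706, 0.0715]
tool_rot: [3.14, 0.001, 1.481]
contact_force: [-6.7, -1.6, 33.7]
tool_pos: [0.4701, -0.1591, 0.0724]
tool_rot: [3.14, 0.002, 1.483]
contact_force: [-4.7, -2.6, 15.0]
tool_pos: [0.4715, -0.1447, 0.0717]
tool_rot: [3.14, 0.002, 1.483]
contact_force: [-3.8, -0.3, 18.5]
```

```bash
cat > jaw.py <<'E'
from h import *
import sys
n=robot.read_camera("scene")[...,::-1];cv2.imwrite("pics/g.png",n)
def oc(i):
    h=cv2.cvtColor(i,cv2.COLOR_BGR2HSV)[150:200,240:290];m=(h[...,0]<20)&(h[...,1]>190)&(h[...,2]>90);y,x=np.nonzero(m);return (x.mean()+240).round(2),(y.mean()+150).round(2),m.sum()
h=cv2.cvtColor(n,cv2.COLOR_BGR2HSV)[140:175,255:300];m=(h[...,1]<80)&(h[...,2]>90)
y,x=np.nonzero(m)
print("jaw",oc(n))
d=np.array([.0855,.9963]);og=np.array([.4775,-.064])
for tr in(5,10,15,20,26):print(tr,(proj(cam("scene"),[*(og+(-.016+tr/1000)*d),.04])[0]).round(2),end=" ")
print()
E
python3 jaw.py;python3 -m jog '[[[-1,0,0,-0.006,0],[-1,-0.012,0,-0.006,0],[-1,-0.024,0,-0.006,0],[-1,-0.024,0,-0.003,0],[-1,-0.024,0,-0.0015,0]]]' | sed -n 2,4p
```

```text
jaw (np.float64(262.35), np.float64(169.37), np.int64(49))
5 [262.06 168.6 ] 10 [263.71 169.24] 15 [265.36 169.87] 20 [267.02 170.51] 26 [269.02 171.27] 
tool_pos: [0.4692, -0.17, 0.0719]
tool_rot: [3.14, 0.002, 1.481]
contact_force: [-4.5, -2.9, 21.2]
```

```bash
python3 -m jog '[[[-1,0.003,0,0,0],[-1,0.006,0,0,0],[-1,0.009,0,0,0],[-1,0.012,0,0.0005,0],[-1,0.015,0,0.001,0]]]'| sed -n 2,4p; python3 -m jog '[[[-1,0.003,0,0,0],[-1,0.006,0,0.0003,0],[-1,0.009,0,0.0006,0],[-1,0.011,0,0.001,0],[-1,0.011,0,0.001,0]]]'| sed -n 2,4p; python3 jaw.py
```

```text
tool_pos: [0.4707, -0.1544, 0.0722]
tool_rot: [3.14, 0.002, 1.482]
contact_force: [-6.3, -2.2, 24.0]
tool_pos: [0.4717, -0.1424, 0.0712]
tool_rot: [3.14, 0.001, 1.482]
contact_force: [-3.6, 3.7, 20.4]
jaw (np.float64(263.82), np.float64(171.0), np.int64(38))
5 [262.06 168.6 ] 10 [263.71 169.24] 15 [265.36 169.87] 20 [267.02 170.51] 26 [269.02 171.27]
```

```bash
python3 -m jog '[[[-1,0,0,-0.006,0],[-1,-0.012,0,-0.006,0],[-1,-0.024,0,-0.006,0],[-1,-0.026,0,-0.004,0],[-1,-0.026,0,-0.0018,0]]]' | sed -n 2,4p;  python3 -m jog '[[[-1,0.003,0,0,0],[-1,0.006,0,0,0],[-1,0.009,0,0,0],[-1,0.012,0,0.0005,0],[-1,0.015,0,0.001,0]]]'| sed -n 2,4p; python3 -m jog '[[[-1,0.003,0,0,0],[-1,0.006,0,0.0003,0],[-1,0.009,0,0.0006,0],[-1,0.011,0,0.001,0],[-1,0.011,0,0.001,0]]]'| sed -n 2,4p; python3 jaw.py
```

```text
tool_pos: [0.469, -0.1702, 0.0717]
tool_rot: [3.141, 0.002, 1.481]
contact_force: [-6.8, -3.6, 27.7]
tool_pos: [0.4703, -0.1561, 0.0722]
tool_rot: [3.14, 0.005, 1.483]
contact_force: [-11.3, -15.3, 23.2]
tool_pos: [0.4738, -0.1458, 0.0718]
tool_rot: [3.134, 0.006, 1.483]
contact_force: [-1.1, -9.8, 16.0]
jaw (np.float64(264.81), np.float64(171.62), np.int64(37))
5 [262.06 168.6 ] 10 [263.71 169.24] 15 [265.36 169.87] 20 [267.02 170.51] 26 [269.02 171.27]
```

Drag resistance jumped from about 3 to 15 N, so the jaw is on the jar and pressing. One more short stroke to confirm the wheel is stalled.

```bash
python3 -m jog '[[[-1,0,0,-0.006,0],[-1,-0.01,0,-0.006,0],[-1,-0.02,0,-0.006,0],[-1,-0.02,0,-0.004,0],[-1,-0.02,0,-0.0015,0]]]' | sed -n 2,4p;  python3 -m jog '[[[-1,0.002,0,0,0],[-1,0.004,0,0,0],[-1,0.006,0,0,0],[-1,0.008,0,0,0],[-1,0.01,0,0,0]]]'| sed -n 2,4p; python3 -m jog '[[[-1,0.002,0,0,0],[-1,0.004,0,0,0],[-1,0.006,0,0,0],[-1,0.008,0,0,0],[-1,0.008,0,0,0]]]'| sed -n 2,4p; python3 jaw.py
```

```text
tool_pos: [0.4695, -0.1637, 0.0719]
tool_rot: [3.141, 0.002, 1.482]
contact_force: [-11.0, -1.5, 40.7]
tool_pos: [0.4719, -0.1551, 0.0724]
tool_rot: [3.137, 0.005, 1.483]
contact_force: [-1.6, -8.7, 11.5]
tool_pos: [0.4728, -0.1461, 0.0721]
tool_rot: [3.137, 0.003, 1.483]
contact_force: [0.7, -6.2, 10.4]
jaw (np.float64(264.72), np.float64(171.56), np.int64(36))
5 [262.06 168.6 ] 10 [263.71 169.24] 15 [265.36 169.87] 20 [267.02 170.51] 26 [269.02 171.27]
```

The wheel is stalled: the finger slips and the jaw position doesn't change. Lifting off and checking the jar's seat by measurement.

```bash
python3 -m jog '[[[-1,0,0,-0.01,0],[-1,0,0,-0.04,0],[-1,0,0,-0.08,0],[-1,0,0,-0.11,0],[-1,0,0,-0.12,0]]]' | sed -n 2,4p; python3 -m jog '[[[-1,-0.04,0,0,0],[-1,-0.08,0,0,0],[-1,-0.1,0,0,0],[-1,-0.1,0,0,0],[-1,-0.1,0,0,0]]]' | sed -n 2,4p; python3 jaw.py; python3 - <<'E'
from h import *
og=np.array([.4775,-.064]);d=np.array([.0855,.9963]);x=np.array([.9963,-.0855])
for n in("top","scene"):
    im=robot.read_camera(n)[...,::-1];c=cam(n);p=proj(c,[*(og+.045*d),.094])[0].round().astype(int);x0,y0=p-18
    h=cv2.cvtColor(im,cv2.COLOR_BGR2HSV)[y0:y0+36,x0:x0+36]
    m=((h[...,1]<60)&(h[...,2]>(120 if n=="top" else 90))).astype(np.uint8)
    if n=="scene":m[24:]=0
    k=max(cv2.findContours(m,0,2)[0],key=cv2.contourArea);e=cv2.minEnclosingCircle(k)
    P=cast(c,np.array(e[0])+(x0,y0),.094)[0];q=P[:2]-og
    print(n,e,cv2.boundingRect(k),P.round(4),"stand xy",(q@x).round(4),(q@d).round(4))
    # orange face edge in top
    if n=="top":
        hh=cv2.cvtColor(im,cv2.COLOR_BGR2HSV)[225:265,375:425];mm=(hh[...,0]<18)&(hh[...,1]>190)&(hh[...,2]>120);yy,xx=np.nonzero(mm)
        for im2 in (cv2.imread("pics/t.png"),):
            h2=cv2.cvtColor(im2,cv2.COLOR_BGR2HSV)[225:265,375:425];m2=(h2[...,0]<18)&(h2[...,1]>190)&(h2[...,2]>120);y2,x2=np.nonzero(m2)
        for a,b,k2 in((xx,yy,"now"),(x2,y2,"start")):
            print(k2,len(a),((cast(c,[a.mean()+375,b.mean()+225],.054)[0,:2]-og)@d).round(4))
E
```

```text
tool_pos: [0.4725, -0.1449, 0.1947]
tool_rot: [3.136, 0.002, 1.482]
contact_force: [0.6, 0.3, -0.3]
tool_pos: [0.4615, -0.2443, 0.1898]
tool_rot: [-3.14, -0.001, 1.48]
contact_force: [-0.6, 0.5, 0.5]
jaw (np.float64(264.57), np.float64(170.74), np.int64(35))
5 [262.06 168.6 ] 10 [263.71 169.24] 15 [265.36 169.87] 20 [267.02 170.51] 26 [269.02 171.27] 
top ((19.440279006958008, 12.743964195251465), 17.848400115966797) (6, 1, 30, 30) [ 0.4912 -0.0213  0.094 ] stand xy 0.01 0.0437
now 103 0.0083
start 125 -0.0085
scene ((17.0, 18.5), 10.30786418914795) (7, 11, 21, 13) [ 0.4857 -0.02    0.094 ] stand xy 0.0044 0.0445
```

```bash
python3 -m jog '[[[-1,0.04,0,0,0],[-1,0.08,0,0,0],[-1,0.12,0,0,0],[-1,0.15,0,0,0],[-1,0.15,0,0,0]]]' >/dev/null; python3 -m jog '[[[-1,0,0,0,0],[-1,0,0,0,0],[-1,0,0,0,0]]]' >/dev/null; python3 - <<'E'
from h import *
o=robot.observe();c=cam("wrist",o["tool_pos"],o["tool_rot"]);im=robot.read_camera("wrist")[...,::-1];cv2.imwrite("pics/w4.png",im)
og=np.array([.4775,-.064]);d=np.array([.0855,.9963]);x=np.array([.9963,-.0855])
S=lambda a,b,z:[*(og+a*x+b*d),z]
print(o["tool_pos"]);print("pred lid",proj(c,S(0,.045,.094)),"V corners",proj(c,[S(-.04,.107,.057),S(.04,.107,.057)]).round(1).tolist(),"jaw top ends",proj(c,[S(-.025,.010,.054),S(.025,.010,.054)]).round(1).tolist())
px=proj(c,S(0,.045,.094))[0].round().astype(int);x0,y0=px-60
y0=max(y0,0);h=cv2.cvtColor(im,cv2.COLOR_BGR2HSV)[y0:y0+140,x0:x0+120];g=h[...,2]
for r in range(0,140,7):
    print(y0+r,"".join("O" if (a<18 or a>175) and b>170 and v>80 else "G" if 50<a<95 and b>90 else "W" if b<70 and v>130 else "D" if v<75 else "." for a,b,v in h[r]))
cr=cv2.HoughCircles(cv2.medianBlur(im[...,1],5)[y0:y0+120,x0:x0+120],cv2.HOUGH_GRADIENT,1,200,param1=80,param2=15,minRadius=20,maxRadius=40)
print(x0,y0,cr)
if cr is not None:
    P=cast(c,cr[0,0,:2]+(x0,y0),.094)[0];q=P[:2]-og;print(P,q@x,q@d)
E
```

```text
[ 0.47537371 -0.09475174  0.19100058]
pred lid [[319.17318063 116.17819912]] V corners [[278.2, 49.3], [360.1, 49.1]] jaw top ends [[296.4, 148.7], [342.3, 148.6]]
56 ........................................................................................................................
63 ........................................................................................................................
70 ........................W...........................................................................W...................
77 ........................W................DDDD.DDDDDDD..D..DD.DDDDDDDDDDDDDDDDDDD....................W...................
84 ........................W............DDDDDDDDDDDDDDDDDDDDDD...........DDDDDDDDDDDDDDDD..............W...................
91 ........................WWWWWW..DDDDDDDDDDDD.WWWWWWWWWWWWWWWWWWWWWWWWWWWWWWWWWWWWW..DDDDDDDDDD..WWWWW...................
98 ........................WWWWWWWWW..DDD..WWWWWWWWWWWWWWWWWWWWWWWWWWWWWWWWWWWWWWWWWWWWWWWW....WWWWWWWWW...................
105 ........................WWWWWWWWWWWWWWWWWWWWWWWWWWWWWWWWWWWWWWWW
[... 963 characters left out ...]
WWWWWWWWWWWWWWWWWWWWWWWWWWWWWWWWWWWWWWW.WWWWWWWWWWWWWWWWWWWWWWWWWWWWWWW......................
168 ...........................WWWWWWWWW.....WWWWWWWWWWWWWWWWWWWWWWWWW.WWWWWWWWWWWWWWWWW....WWWWWWWWWW......................
175 ...........................WWWWWWWWWW....WWWWWWWWWWWWWWWWWWWWWWWWWWWWWWWWWWWWWWWWWWW....WWWWWWWWWW......................
182 ...........................WWWWWWWWWW....WWWWWWWWWWWWWWWWWWWWWWWWWWWWWWWWWWWWWWWWWWW....WWWWWWWWWW......................
189 ............................WWWWWWWWWWW..DDDDDDDDDDDDDDDD..WWWWWW..DDDDDDDDDDDDDDDGDD.WWWWWWWWWWW.......................
259 56 [[[65.5 61.5 33.8]]]
[ 0.48611916 -0.02075572  0.094     ] 0.004889886992324993 0.04382121913739698
```

```bash
python3 - <<'E'
from h import *
o=robot.observe();c=cam("wrist",o["tool_pos"],o["tool_rot"]);ims=[robot.read_camera("wrist")[...,::-1].astype(float) for _ in range(10)]
im=np.mean(ims,0);cv2.imwrite("pics/w5.png",im.astype(np.uint8));np.save("w5.npy",np.r_[o["tool_pos"],o["tool_rot"]])
hsv=cv2.cvtColor(im.astype(np.uint8),cv2.COLOR_BGR2HSV)
for r in(78,82,86,90,94,98,102,108,114,120,126,132,136,140):
    print(r,im[r,278:370].mean(1).astype(int).tolist())
print("col322 v",[(int(h),int(s),int(v)) for h,s,v in hsv[136:200:2,322]])
E
```

```text
78 [145, 145, 144, 144, 143, 130, 103, 81, 75, 73, 75, 74, 74, 74, 75, 75, 75, 75, 74, 73, 71, 64, 54, 47, 46, 46, 46, 45, 46, 46, 45, 44, 44, 43, 44, 44, 45, 47, 47, 47, 47, 46, 46, 45, 44, 40, 41, 41, 42, 41, 42, 42, 42, 42, 45, 45, 44, 46, 46, 46, 48, 49, 50, 50, 56, 67, 78, 82, 83, 83, 83, 83, 82, 82, 82, 81, 82, 80, 83, 84, 93, 114, 138, 150, 152, 153, 156, 157, 162, 165, 166, 166]
82 [143, 144, 144, 143, 139, 127, 105, 86, 79, 77, 77, 77, 76, 77, 78, 77, 78, 77, 77, 77, 73, 60, 44, 29, 23, 26, 23, 24, 26, 24, 24, 24, 23, 24, 26, 26, 26, 25, 26, 25, 25, 25, 25, 24, 30, 34, 36, 33, 30, 27, 25, 27, 26, 25, 25, 23, 23, 26, 25, 26, 26, 27, 26, 28, 42, 64, 79, 85, 85, 86, 85, 87, 87, 86, 85, 86, 86, 87, 86, 88, 96, 115, 135, 150, 153, 154, 157, 158, 161, 165, 166, 167]
86 [145, 143, 145, 142, 138, 127, 109, 87, 76, 74, 73, 74, 73, 73, 75, 74, 73, 72, 70, 66, 64, 53, 38, 28, 25, 24, 25, 25, 25, 28, 33, 48, 67, 93, 120, 142, 157, 164, 169, 173, 176, 179, 182, 183, 186, 186, 186, 184, 182, 178, 174, 168, 161, 150, 138, 124, 107, 82, 56, 36, 26, 23, 26, 27, 38, 58, 72, 78, 81, 81, 82, 84
[... 4929 characters left out ...]
 186, 187, 186, 186, 186, 184, 181, 173, 164, 146, 125, 99, 73, 55, 62, 93, 119, 131, 135, 137, 145, 165, 183, 191, 193, 195, 194, 194, 191, 182, 164, 150, 152, 156, 157, 159, 159, 158, 154, 152, 151, 151, 153]
col322 v [(26, 9, 195), (27, 26, 195), (25, 29, 195), (23, 30, 194), (13, 58, 168), (10, 175, 149), (10, 197, 150), (10, 200, 152), (12, 195, 170), (11, 175, 166), (10, 57, 121), (11, 34, 157), (12, 34, 166), (11, 33, 162), (11, 32, 157), (12, 33, 155), (11, 34, 156), (12, 33, 155), (12, 33, 154), (12, 33, 155), (12, 33, 155), (11, 34, 158), (13, 35, 169), (12, 34, 174), (12, 33, 172), (12, 33, 168), (11, 34, 156), (17, 32, 129), (51, 52, 69), (56, 61, 63), (52, 61, 63), (55, 67, 69)]
```

```bash
python3 - <<'E'
from h import *
w=np.load("w5.npy");c=cam("wrist",w[:3],w[3:]);im=cv2.imread("pics/w5.png");hsv=cv2.cvtColor(im,cv2.COLOR_BGR2HSV)
d=np.array([.0855,.9963]);x=np.array([.9963,-.0855])
print("col315",[(r,*map(int,hsv[r,312])) for r in range(143,162)])
print([(r,int(im[r,305].mean())) for r in range(184,196)],[(r,int(im[r,335].mean())) for r in range(184,196)])
print("Vback col300",[(r,int(im[r,300].mean())) for r in range(38,60)],"col 345",[(r,int(im[r,345].mean())) for r in range(38,60)])
for n,u,v,z in(("jaw rear",312,155,.054),("housing front base",320,190,.012),("V rear",320,49,.057),("V centre",321.6,80,.057),("lid",322.5,112,.094)):
    P=cast(c,[u,v],z)[0,:2];print(n,(P@x).round(4),(P@d).round(4))
E
```

```text
col315 [(143, 10, 109, 148), (144, 10, 171, 146), (145, 10, 194, 150), (146, 10, 196, 151), (147, 11, 197, 155), (148, 11, 195, 162), (149, 12, 192, 174), (150, 12, 190, 184), (151, 13, 192, 189), (152, 13, 189, 190), (153, 12, 189, 185), (154, 10, 167, 171), (155, 10, 110, 149), (156, 12, 55, 139), (157, 16, 39, 139), (158, 17, 37, 139), (159, 17, 33, 141), (160, 21, 28, 156), (161, 24, 23, 181)]
[(184, 180), (185, 153), (186, 106), (187, 69), (188, 60), (189, 60), (190, 60), (191, 60), (192, 61), (193, 62), (194, 61), (195, 63)] [(184, 178), (185, 149), (186, 101), (187, 58), (188, 46), (189, 48), (190, 47), (191, 49), (192, 50), (193, 48), (194, 48), (195, 50)]
Vback col300 [(38, 128), (39, 127), (40, 128), (41, 129), (42, 130), (43, 129), (44, 130), (45, 131), (46, 130), (47, 128), (48, 117), (49, 94), (50, 78), (51, 76), (52, 75), (53, 75), (54, 76), (55, 75), (56, 76), (57, 74), (58, 73), (59, 73)] col 345 [(38, 149), (39, 149), (40, 149), (41, 149), (42, 149), (43, 149), (44, 150), (45, 150), (46, 149), (47, 145), (48, 130), (49, 102), (50, 81), (51, 80), (52, 81), (53, 83), (54, 83), (55, 83), (56, 83), (57, 83), (58, 84), (59, 83)]
jaw rear 0.4731 -0.02
housing front base 0.4817 -0.072
V rear 0.4821 0.084
V centre 0.4837 0.0559
lid 0.4843 0.0255
```

The measured jaw travel is about 26-27 mm and the jar's lateral offset about 0.6 mm, so it is clamped in the V. Handing in.

```bash
python3 -c "
from cell import robot
print(robot.observe()['time'],robot.hand_in())"
```

```text
the job is handed in; nothing more can be done
24.8167 None
```

I've handed the job in at 24.8 s: the jar stands upright in the V with the jaw rolled closed on it until the wheel stalled, but one reading during the rolling was 40.7 N, from the fingertip pressing the wheel, and I don't know whether that counts against the 40 N limit on the arm and gripper body.

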